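# Take a moisture reading on a drying plaster bat

## Robot

A 6-joint arm with a two-finger parallel gripper is mounted at the origin on the work surface. World frame = base frame: x ahead of the robot, y to its left, z up, the work surface at z = 0. Lengths are in m, angles in rad, forces in N, time in s.
With the tool pointing down it reaches from about 0.35 to 0.875 m from the base axis. Payload 15.5 kg.
Tool frame: the origin (TCP) lies midway between the tips of the shut fingers; the grasp point (between the pads) lies 19 mm behind it; z points along the fingers, y is the line along which they close (so a half turn about z gives the same grasp; the last joint's range is limited). The gripper opens to 85 mm and grips with 20 to 120 N. Pads are 22 mm wide; open, the fingers measure 114 mm over their backs; the gripper's body (76 mm by 85 mm) begins 54 mm behind the grasp point. The pads swing forward as they close: fully open they stand 13 mm farther back than shut.
Start: joints at [1.143, 0.494, 1.345, -0, 1.302, -0.096], TCP at [0.204, 0.591, 0.205] pointing down, gripper open.
Joint ranges: [-2.91, 2.91], [-0.82, 2.16], [0.22, 2.67], [-1.22, 4.37], [0.12, 2.79], [-3.08, 3.08]. Speed limits (rad/s): [1.89, 1.89, 2.57, 3.01, 3.01, 3.01].

## Interface

Orientations are given as a unit quaternion [w, x, y, z].
In Python, from station import bot gives the robot as it stands.
- The arm moves only by the tool jog_arm, never from a script. Its argument "deltas" is a list of rows, each an object of numbers: "tx", "ty", "tz": the shift along the world's x, y, z in mm; "roll": the turn about the world's z in rad; "jaw": the closure, from 0 (fully open) to 1 (shut). In form: [{"tx": .., "ty": .., "tz": .., "roll": .., "jaw": ..}, ...]. A call has 1 to 20 rows; each row is the pose to reach, as a shift and turn from the pose commanded when the call began; what a row does not reach only later rows make up. A row lasts 1/8 s, in which the tool goes at most 62.5 mm and 10.7 degrees, less where a joint would pass 70% of its speed; a pose out of reach is approached as far as the arm can. A call with a gripper value outside its range is refused whole. The fingers move at their own pace and stop on an object; the grip force is fixed at half the most. Time passes only in rows, so rows that repeat a pose let the fingers close. It gives the time, the measured TCP pose, the force, the opening and the grip force at its end, in the units of the state.
- bot.sense(): the state, without advancing time (a new reading comes with each control period).
- bot.snapshot(name): name is "scene" or "side" or "wrist"; returns a dict with "img" (480x640x3 uint8, red, green, blue), "fx", "fy", "cx", "cy" (pixels), "world_from_camera" (4x4, takes a point from camera to world coordinates). Camera axes: x right, y up, looking along -z (the intrinsics and any distortion apply to the point x, -y, -z); pixel columns grow to the right and rows downward; lengths in m; the calibration is good to about 2 mm. A picture is of the moment at which its call begins. There is no depth.
- bot.job_done(): hands the job in; it is judged then, once.
Trained networks look in the newest picture that a camera, given by its name, has taken for a name from the list of things; names that differ only in an ending like _2 or _b are one class to them, and where a whole thing is asked for, a point or a joint stands for the part that bears it (a point fixed in the world has none). Each returns a list of dicts, best first, with "confidence" (0 to 1); they miss things now and then, are a little off and sometimes report something else, mostly with a low value. They report only what shows in the picture. A call takes as long as a camera call. They do not tell look-alikes from the thing itself.
- bot.spot_in(camera, thing): "at" ([x, y, z] in m, in world coordinates, good to about 4 mm: the middle of the surface that is visible of it).
- bot.masks_of(camera, thing): "mask" (480x640 bool, what is visible of it).
The state is a dict: "t": time; "joint_positions": joint angles; "joint_velocities": joint speeds; "tau": joint torques, N m; "eef_pos": TCP position; "ee_rot": TCP orientation; "contact_force": force on the tool from outside, world axes, zero at the start; "torque": the same for the moment, N m; "opening": finger opening in m; "gripper_force": force on a finger pad.
Only numpy, scipy, OpenCV 4.12 (cv2) and the standard library are available. Lean on these libraries where they do the work, as an engineer would, in place of code of your own. Each camera call takes 0.05 s, during which the arm holds its last target. There are 200 camera calls.

## Task

Check whether the plaster bat on the sloping drying rack is dry: lift the moisture meter out of the tool block and set the tip of its sprung sensor inside the blue ring drawn on the bat, without touching the plaster anywhere else. Hold the meter square to the bat's sloping face and press lightly, so that the sensor is pushed in about half-way, not hard against its stop, and finish while still holding it steadily there for the reading. Don't shift the bat, and leave the coasters, the red kidney and the jar where they are.

Things in the scene. Friction and masses are not known exactly. Their poses are not given: they have to be found in the camera images.
- meter: loose moisture meter, 0.24 kg, upright in the tool block, sensor down. Origin at the sensor's tip (sprung out), 6 mm above the table; z up its axis. Black bar body at z 34 to 184 mm, 26 mm thick in x (display on -x), 44 mm wide in y with flat orange side grips (grip these, at z about 125). Below it a conical nose, z 34 to 13 mm, 24 to 19 mm diameter, then the brass sensor
- tip (a point): centre of the rounded tip of the meter's brass sensor, a 12 mm pin standing 13 mm out of the nose; it moves up into the nose when pressed
- sensor (a joint): how far the sprung sensor is pushed into the meter's nose, m: 0 = fully out, 0.008 = hard against its stop. Spring: 1 N at the start, then 0.5 N per mm (3 N half-way, 5 N at the stop)
- bat: loose plaster bat (white-grey disc, 180 mm diameter, 24 mm thick, 0.68 kg) lying on the sloping rack against its two dowel stops. Origin at the centre of its underside, z is the normal of its upper face, tilted 20 degrees from vertical; its x points up the slope
- ring (a point): centre of the blue crayon ring (35 mm outside, 27 mm inside diameter) on the upper face of the bat, at (30, 36, 24) mm in the frame of the bat
- rack: fixed wooden drying rack, 215 mm long (x), 200 mm wide (y). Origin on the table under its centre; its slats rise at 20 degrees towards its own +x: 50 mm high at the low edge, 85 at the centre, 120 at the high edge. Two 10 mm dowel stops at the low edge stay below the bat's face
- block: fixed dark oak tool block. Origin on the table under the centre of the meter's well. Front part 74 x 76 mm, 80 mm high; well 30 (x) x 48 (y) mm, the meter's body stands 40 mm deep in it, 2 mm clear all round. Back part (x 37 to 82 mm) 60 mm high, with three upright tools up to 122 mm high at x = 60 mm, y = -22, 0, 22 mm
- coaster_a: loose fired clay coaster, cream with blue and pink stripes, 86 mm diameter, 8 mm thick; origin at the centre of its underside; not to be moved
- coaster_b: the same as the other coaster; not to be moved
- kidney: loose red plastic kidney (potter's rib), 94 x 50 x 6 mm, flat on the table; origin at the centre of its underside; not to be moved
- jar: loose closed glaze jar, 60 mm diameter, 70 mm high; origin at the centre of its underside; not to be moved
There are look-alikes about, which are no part of the job. Of the things that look like the bat, the larger one is meant. There is more than one size of the meter; the job needs the larger.

How it is judged:
By the outcome, as a careful person would: the job done as asked, in the order asked, and still so for the second after the job is handed in, while the arm keeps its last pose, push and grip.
It also fails if it takes over 45 s, if anything falls off the work surface, if the arm or the gripper's body presses on something with over 40 N, if the wrist force passes 120 N, or if a joint passes its speed limit or range.

## Working session

There is one attempt and no reset: what is moved stays moved. The work goes in short steps, Python scripts to look and compute and a tool call to move; the robot and the scene stay as the last step left them, time stands still between calls to the robot, and variables do not carry over. Pictures are saved under pics/ and viewed, at most 10 in all, crops included, and the job is handed in when it is done.

Besides the shell and the picture viewer there is one more tool, called after "Emit:" as name(argument=value, ...), one argument or row to a line, values as JSON. jog_arm: Moves the arm, as the interface text tells. Its arguments: {"type":"object","properties":{"deltas":{"type":"array"}},"required":["deltas"]}

```bash
ls; mkdir -p pics; cat > h.py <<'E'
import numpy as np, cv2
from station import bot
def snap(c,name=None):
    s=bot.snapshot(c)
    if name: cv2.imwrite(f'pics/{name}.png',s['img'][:,:,::-1])
    return s
def proj(s,P):
    T=np.linalg.inv(s['world_from_camera']);p=np.atleast_2d(P)@T[:3,:3].T+T[:3,3]
    return np.c_[s['cx']+s['fx']*p[:,0]/-p[:,2], s['cy']+s['fy']*p[:,1]/p[:,2]]
def ray(s,uv):
    T=s['world_from_camera'];uv=np.atleast_2d(uv).astype(float)
    d=np.c_[(uv[:,0]-s['cx'])/s['fx'],-(uv[:,1]-s['cy'])/s['fy'],-np.ones(len(uv))]@T[:3,:3].T
    return T[:3,3],d/np.linalg.norm(d,axis=1,keepdims=True)
def tri(obs):
    A=np.zeros((3,3));b=np.zeros(3)
    for s,uv in obs:
        o,d=ray(s,uv);M=np.eye(3)-np.outer(d[0],d[0]);A+=M;b+=M@o
    return np.linalg.solve(A,b)
E
python3 - <<'E'
from h import *
for c in ['scene','side','wrist']:
    s=snap(c,c+'0'); print(c,s['fx'],s.keys(),np.round(s['world_from_camera'],3).tolist())
    for t in ['meter','bat','ring','block','rack','tip','jar','kidney','coaster_a']:
        S=bot.spot_in(c,t)
        print(t,[(np.round(d['at'],3).tolist(),round(d['confidence'],2),np.round(proj(s,d['at'])[0]).tolist()) for d in S])
print(bot.sense())
E
```

```text
pics
scene 523.5456455114063 dict_keys(['img', 'fx', 'fy', 'cx', 'cy', 'world_from_camera']) [[0.574, -0.509, 0.641, 1.274], [0.819, 0.377, -0.433, -0.475], [-0.021, 0.773, 0.634, 0.803], [0.0, 0.0, 0.0, 1.0]]
meter [([0.603, -0.203, 0.142], 0.98, [246.0, 273.0]), ([0.446, -0.207, 0.019], 0.59, [217.0, 275.0])]
bat [([0.556, 0.193, 0.116], 0.65, [393.0, 198.0]), ([0.768, 0.171, 0.016], 0.65, [448.0, 287.0])]
ring [([0.56, 0.199, 0.119], 0.83, [396.0, 197.0]), ([0.769, 0.17, 0.016], 0.72, [448.0, 288.0])]
block [([0.653, -0.211, 0.056], 0.55, [261.0, 323.0])]
rack [([0.594, 0.17, 0.045], 0.97, [394.0, 235.0])]
tip []
jar [([0.459, 0.364, 0.065], 0.78, [418.0, 174.0]), ([0.468, 0.011, 0.008], 0.41, [306.0, 245.0]), ([0.592, 0.171, 0.046], 0.16, [394.0, 234.0])]
kidney [([0.442, -0.379, 0.006], 0.69, [141.0, 313.0])]
coaster_a [([0.691, 0.005, 0.008], 0.84, [363.0, 303.0]), ([0.466, 0.009, 0.011], 0.69, [305.0, 245.0]), ([0.557, 0.199, 0.119], 0.41, [395.0, 197.0])]
side 489.7895639557539 dict_keys(['img', 'fx', 'fy', 'cx', 'cy', 'world_from_camera']) [[0.955, 0.206, -0.212, 0.333], [-0
[... 1130 characters left out ...]
1.5, 'joint_positions': array([ 1.14347377e+00,  4.93635863e-01,  1.34551403e+00,  2.06612393e-05,
        1.30248844e+00, -9.55453903e-02]), 'joint_velocities': array([ 0.00081854, -0.00088946,  0.00028194,  0.00071438,  0.00095451,
        0.00147358]), 'tau': array([-9.65003819e-04, -8.82012248e+01, -3.84269428e+01, -3.24544180e-04,
        7.48124094e-04,  1.18137987e-04]), 'eef_pos': array([0.20359264, 0.59090608, 0.20494989]), 'ee_rot': array([-1.55269062e-05,  1.65131482e-01,  9.86271561e-01, -1.94933551e-05]), 'contact_force': array([-0.67232341,  0.34253388,  0.48459857]), 'torque': array([ 0.0113203 , -0.06668447,  0.01616651]), 'gripper_force': 0.0, 'opening': 0.08535814766922299}
```

View pics/scene0.png

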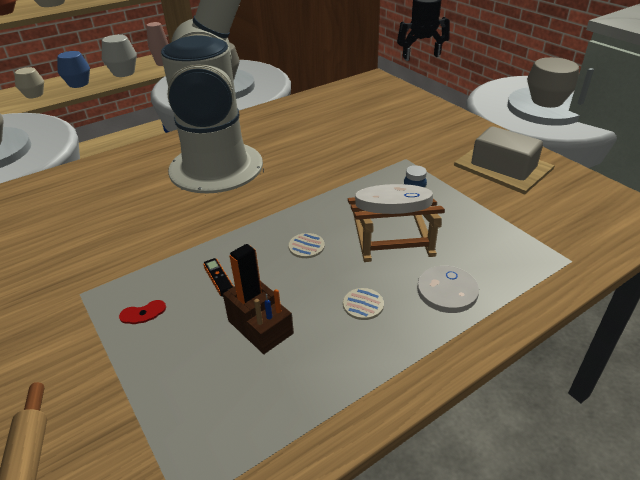

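View pics/side0.png

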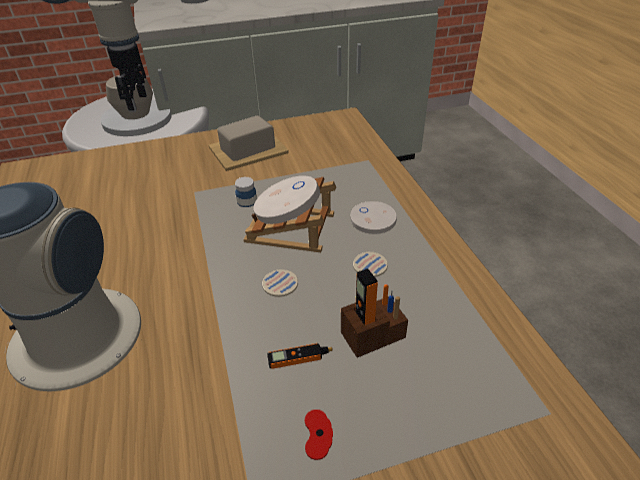

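Emit:
jog_arm(
  deltas=[
    {"tx":316,"ty":-401,"tz":145},
    {"tx":316,"ty":-401,"tz":145},
    {"tx":316,"ty":-401,"tz":145},
    {"tx":316,"ty":-401,"tz":145},
    {"tx":316,"ty":-401,"tz":145},
    {"tx":316,"ty":-401,"tz":145},
    {"tx":316,"ty":-401,"tz":145},
    {"tx":316,"ty":-401,"tz":145},
    {"tx":316,"ty":-401,"tz":145},
    {"tx":316,"ty":-401,"tz":145},
    {"tx":316,"ty":-401,"tz":145},
  ],
)

```text
invalid input at $.deltas[0]: expected keys tx, ty, tz, roll, jaw
```

```bash
python3 - <<'E'
from h import *
s=snap('wrist','w1'); print(np.round(s['world_from_camera'],3).tolist())
for t in ['bat','ring','meter']:
    for d in bot.spot_in('wrist',t): print(t,np.round(d['at'],3),round(d['confidence'],2),proj(s,d['at'])[0].round())
x=bot.sense(); print(x['t'],x['eef_pos'],x['ee_rot'],x['joint_positions'].round(3))
E
```

```text
[[0.326, -0.902, -0.283, 0.13], [0.945, 0.311, 0.098, 0.616], [-0.0, -0.299, 0.954, 0.375], [0.0, 0.0, 0.0, 1.0]]
1.7 [0.20359937 0.59089578 0.2049593 ] [ 1.31257665e-05  1.65143857e-01  9.86269489e-01 -2.98166244e-05] [ 1.143  0.494  1.346 -0.     1.303 -0.095]
```

All five keys are required.

Emit:
jog_arm(
  deltas=[
    {"tx":316,"ty":-401,"tz":145,"roll":0,"jaw":0},
    {"tx":316,"ty":-401,"tz":145,"roll":0,"jaw":0},
    {"tx":316,"ty":-401,"tz":145,"roll":0,"jaw":0},
    {"tx":316,"ty":-401,"tz":145,"roll":0,"jaw":0},
    {"tx":316,"ty":-401,"tz":145,"roll":0,"jaw":0},
    {"tx":316,"ty":-401,"tz":145,"roll":0,"jaw":0},
    {"tx":316,"ty":-401,"tz":145,"roll":0,"jaw":0},
    {"tx":316,"ty":-401,"tz":145,"roll":0,"jaw":0},
    {"tx":316,"ty":-401,"tz":145,"roll":0,"jaw":0},
    {"tx":316,"ty":-401,"tz":145,"roll":0,"jaw":0},
    {"tx":316,"ty":-401,"tz":145,"roll":0,"jaw":0},
  ],
)

```text
t: 3.08
eef_pos: [0.5191, 0.1903, 0.3497]
ee_rot: [-0.0, 0.165, 0.986, 0.0]
contact_force: [-0.4, 0.8, -0.4]
opening: 0.085
gripper_force: 0.0
```

```bash
python3 - <<'E'
from h import *
s=snap('wrist','w1'); print(np.round(s['world_from_camera'],3).tolist())
for t in ['bat','ring','meter']:
    for d in bot.spot_in('wrist',t): print(t,np.round(d['at'],3),round(d['confidence'],2),proj(s,d['at'])[0].round())
x=bot.sense(); print(x['t'],x['eef_pos'],x['ee_rot'],x['joint_positions'].round(3))
E
```

```text
[[0.326, -0.902, -0.282, 0.446], [0.945, 0.311, 0.098, 0.216], [-0.0, -0.299, 0.954, 0.52], [0.0, 0.0, 0.0, 1.0]]
bat [0.53  0.216 0.108] 0.8 [341. 194.]
bat [0.756 0.177 0.014] 0.56 [359. 341.]
ring [0.53  0.218 0.109] 0.83 [342. 194.]
ring [0.752 0.176 0.02 ] 0.82 [358. 341.]
ring [ 0.611 -0.166  0.062] 0.64 [ 71. 344.]
meter [ 0.587 -0.177  0.12 ] 0.86 [ 24. 356.]
meter [ 0.467 -0.193  0.016] 0.58 [ 18. 237.]
3.275 [0.51897913 0.19067954 0.34983835] [-1.73270904e-04  1.64508377e-01  9.86375670e-01 -2.71294107e-05] [ 0.244  0.281  1.291  0.     1.569 -0.996]
```

View pics/w1.png

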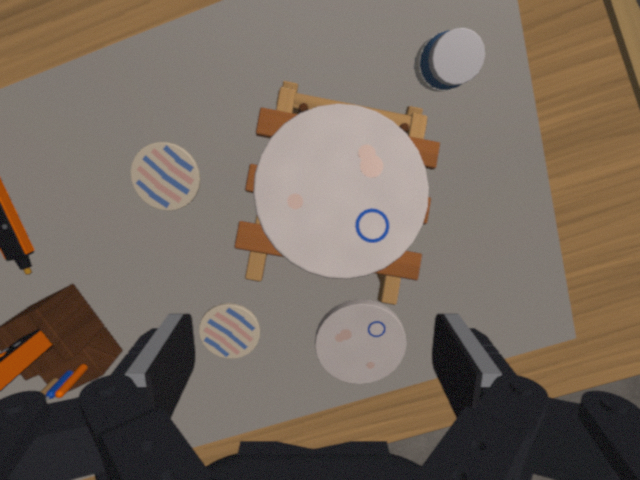

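```bash
cat >> h.py <<'E'
def ringpx(s,uv,r):
    h=cv2.cvtColor(s['img'],cv2.COLOR_RGB2HSV);m=cv2.inRange(h,(105,90,60),(130,255,255))
    k=np.zeros_like(m);cv2.circle(k,uv,r,255,-1);c=cv2.findNonZero(m&k)
    (x,y),ax,a=cv2.fitEllipse(cv2.convexHull(c));return np.array([x,y]),ax,len(c)
E
python3 - <<'E'
from h import *
obs=[]
for c,uv,r in [('wrist',(373,225),25),('scene',(411,195),14),('side',(298,185),13)]:
    s=snap(c); p,ax,n=ringpx(s,uv,r); print(c,p,ax,n); obs.append((s,p))
R=tri(obs); print('ring',R,[(proj(s,R)[0]-p).round(1) for s,p in obs], tri(obs[:2]),tri(obs[::2]))
w=obs[0][0]
# bat ellipse in wrist
d=[m for m in bot.masks_of('wrist','bat')]
for m in d:
    mk=m['mask'].astype(np.uint8); cn=max(cv2.findContours(mk,0,1)[0],key=cv2.contourArea)
    print('bat',m['confidence'],cv2.contourArea(cn),cv2.fitEllipse(cn))
def at_z(uv,z):
    o,dd=ray(w,uv); return o+dd*((z-o[2])/dd[:,2:])
for a,b,z in [((238,222),(420,253),.11),((258,108),(440,141),.055),((236,248),(418,279),.11)]:
    P=at_z([a,b],z); v=P[1]-P[0]; print('slat',P.round(3).tolist(),np.linalg.norm(v),'rack x yaw deg',np.degrees(np.arctan2(-v[0],v[1])))
E
```

```text
wrist [371.44311523 225.39915466] (32.893306732177734, 33.2678337097168) 280
scene [411.  194.5] (4.163331985473633, 14.422204971313477) 26
side [298.01821899 184.9249115 ] (5.446221351623535, 12.553132057189941) 19
ring [0.56900868 0.23673228 0.11674963] [array([ 0.2, -0.3]), array([ 0. , -0.4]), array([0.3, 0.3])] [0.56943412 0.23644834 0.11608607] [0.56849362 0.23637311 0.11813317]
bat 0.58 23636.0 ((340.5191650390625, 191.36070251464844), (172.40380859375, 174.57054138183594), 137.85745239257812)
bat 0.58 5894.5 ((359.7489013671875, 341.15692138671875), (83.15321350097656, 90.32301330566406), 83.88497924804688)
slat [[0.523, 0.107, 0.11], [0.617, 0.277, 0.11]] 0.19388711533855923 rack x yaw deg -29.048754957716206
slat [[0.422, 0.161, 0.055], [0.52, 0.339, 0.055]] 0.20280789102146038 rack x yaw deg -28.83127967576966
slat [[0.549, 0.095, 0.11], [0.645, 0.267, 0.11]] 0.19789290575442395 rack x yaw deg -29.249659864091296
```

Emit:
jog_arm(
  deltas=[
    {"tx":40,"ty":-390,"tz":50,"roll":0,"jaw":0},
    {"tx":40,"ty":-390,"tz":50,"roll":0,"jaw":0},
    {"tx":40,"ty":-390,"tz":50,"roll":0,"jaw":0},
    {"tx":40,"ty":-390,"tz":50,"roll":0,"jaw":0},
    {"tx":40,"ty":-390,"tz":50,"roll":0,"jaw":0},
    {"tx":40,"ty":-390,"tz":50,"roll":0,"jaw":0},
    {"tx":40,"ty":-390,"tz":50,"roll":0,"jaw":0},
    {"tx":40,"ty":-390,"tz":50,"roll":0,"jaw":0},
    {"tx":40,"ty":-390,"tz":50,"roll":0,"jaw":0},
  ],
)

```text
t: 4.6
eef_pos: [0.5595, -0.1988, 0.3999]
ee_rot: [-0.0, 0.165, 0.986, 0.0]
contact_force: [0.1, 0.1, -0.4]
opening: 0.0858
gripper_force: 0.0
```

```bash
python3 - <<'E'
from h import *
s=snap('wrist','w2')
np.save('w2.npy',s['world_from_camera'])
for d in bot.spot_in('wrist','meter'): print(np.round(d['at'],3),round(d['confidence'],2),proj(s,d['at'])[0].round())
x=bot.sense(); print(x['t'],x['eef_pos'],x['ee_rot'],x['joint_positions'].round(3))
for d in bot.masks_of('wrist','meter'):
    m=d['mask'].astype(np.uint8); print(d['confidence'],m.sum(),cv2.boundingRect(m))
cv2.imwrite('pics/w2c.png',cv2.resize(s['img'][60:360,120:520,::-1],None,fx=2,fy=2,interpolation=2))
E
```

```text
[0.523 0.137 0.116] 0.59 [615.  44.]
[ 0.445 -0.203  0.017] 0.58 [280.  88.]
[ 0.581 -0.199  0.191] 0.57 [320. 219.]
4.7 [ 0.55956804 -0.19860011  0.40007514] [-1.65398266e-05  1.64338431e-01  9.86404010e-01  9.58521234e-05] [-0.442  0.33   1.092  0.     1.72  -1.682]
0.74 2505 (256, 34, 45, 111)
0.7 1983 (299, 187, 48, 60)
0.55 3817 (280, 158, 94, 111)
```

View pics/w2c.png

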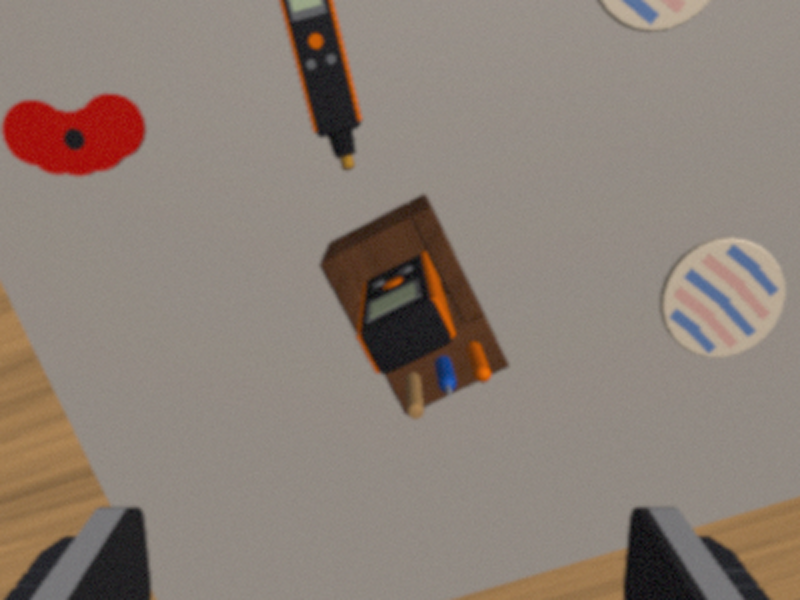

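```bash
cat > fit.py <<'E'
from h import *
from scipy.optimize import differential_evolution
import itertools
def box(x0,x1,y0,y1,z0,z1): return np.array(list(itertools.product((x0,x1),(y0,y1),(z0,z1))))/1e3
B=[box(-37,37,-38,38,0,80),box(37,82,-38,38,0,60),box(-13,13,-22,22,40,190)]+[box(56,64,y-4,y+4,60,122) for y in(-22,0,22)]
def render(s,p,U=3):
    c,n=np.cos(p[2]),np.sin(p[2]);m=np.zeros((480*U,640*U),np.uint8)
    for i,b in enumerate(B):
        b=b.copy()
        if i==2: b[:,2]+=p[3]
        w=np.c_[c*b[:,0]-n*b[:,1]+p[0],n*b[:,0]+c*b[:,1]+p[1],b[:,2]]
        cv2.fillConvexPoly(m,cv2.convexHull(np.round((proj(s,w)+.5)*U).astype(np.int32)),1)
    return m
V=[]
p0=np.array([.593,-.205,.17,0])
for c in ['wrist','scene','side']:
    s=snap(c); h=cv2.cvtColor(cv2.GaussianBlur(s['img'],(3,3),0),cv2.COLOR_RGB2HSV)
    fg=((h[...,2]<95)|(h[...,1]>90)).astype(np.uint8)
    roi=cv2.dilate(render(s,p0,1),np.ones((25,25)))
    if c=='scene': roi[:, :232]=0
    V.append((s,cv2.resize(fg,None,fx=3,fy=3,interpolation=1),cv2.resize(roi,None,fx=3,fy=3,interpolation=0)))
    cv2.imwrite(f'pics/fg_{c}.png',fg*roi*255)
def cost(p,vs=V): return sum(((render(s,p)!=fg)&(roi>0)).sum()/((fg>0)&(roi>0)).sum() for s,fg,roi in vs)
bd=[(.56,.63),(-.24,-.17),(-.1,.5),(-.02,.02)]
for vs in (V,V[:1],V[1:]):
    r=differential_evolution(cost,bd,args=(vs,),seed=1,maxiter=40,popsize=10); print(r.x.round(4),np.degrees(r.x[2]).round(1),r.fun.round(3),[round(float(cost(r.x,[v])),3) for v in V])
E
time python3 fit.py
```

```text
[ 0.5905 -0.1998  0.1227 -0.0051] 7.0 0.233 [0.085, 0.042, 0.106]
[ 0.5907 -0.2002  0.1263 -0.0131] 7.2 0.083 [0.083, 0.055, 0.124]
[ 0.5911 -0.2005  0.1264 -0.0048] 7.2 0.146 [0.093, 0.035, 0.111]
real	1m41.264s
user	0m55.313s
sys	0m44.244s
```

Emit:
jog_arm(
  deltas=[
    {"tx":31,"ty":0,"tz":-40,"roll":0.16,"jaw":0},
    {"tx":31,"ty":0,"tz":-80,"roll":0.32,"jaw":0},
    {"tx":31,"ty":0,"tz":-110,"roll":0.454,"jaw":0},
    {"tx":31,"ty":0,"tz":-130,"roll":0.454,"jaw":0},
    {"tx":31,"ty":0,"tz":-180,"roll":0.454,"jaw":0},
    {"tx":31,"ty":0,"tz":-230,"roll":0.454,"jaw":0},
    {"tx":31,"ty":0,"tz":-260,"roll":0.454,"jaw":0},
    {"tx":31,"ty":0,"tz":-274,"roll":0.454,"jaw":0},
    {"tx":31,"ty":0,"tz":-274,"roll":0.454,"jaw":0},
  ],
)

```text
t: 6.02
eef_pos: [0.5906, -0.1999, 0.1259]
ee_rot: [-0.0, -0.061, 0.998, 0.0]
contact_force: [-0.3, 0.1, 0.3]
opening: 0.0854
gripper_force: 0.0
```

```bash
python3 - <<'E'
from h import *
a=snap('wrist')['img']; b=snap('side')['img'][150:390,260:500]
im=np.hstack([cv2.resize(a[120:480,140:540],(400,360)),cv2.resize(b,(360,360))])
cv2.imwrite('pics/g1.png',im[:,:,::-1]); x=bot.sense(); print(x['t'],x['eef_pos'],x['ee_rot'])
E
```

```text
6.125 [ 0.59136319 -0.2003396   0.1272833 ] [ 8.32853375e-04 -6.11140707e-02  9.98130347e-01 -4.32884802e-04]
```

View pics/g1.png

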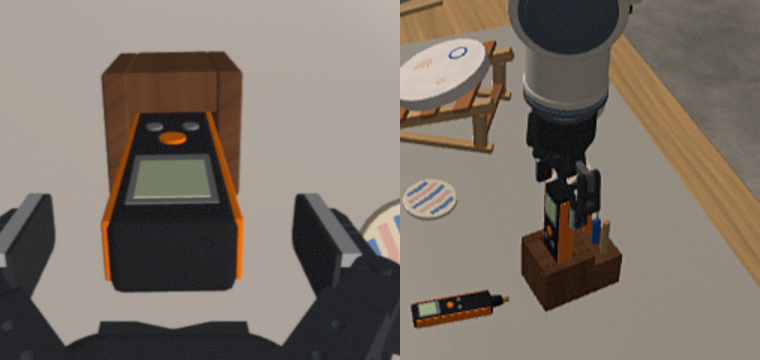

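Emit:
jog_arm(
  deltas=[
    {"tx":0,"ty":0,"tz":0,"roll":0,"jaw":1},
    {"tx":0,"ty":0,"tz":0,"roll":0,"jaw":1},
    {"tx":0,"ty":0,"tz":0,"roll":0,"jaw":1},
    {"tx":0,"ty":0,"tz":0,"roll":0,"jaw":1},
    {"tx":0,"ty":0,"tz":0,"roll":0,"jaw":1},
    {"tx":0,"ty":0,"tz":0,"roll":0,"jaw":1},
  ],
)

```text
t: 6.88
eef_pos: [0.591, -0.2002, 0.1269]
ee_rot: [0.001, -0.061, 0.998, -0.0]
contact_force: [-0.4, 1.4, 6.9]
opening: 0.0429
gripper_force: 61.4
```

Emit:
jog_arm(
  deltas=[
    {"tx":0,"ty":0,"tz":40,"roll":0,"jaw":1},
    {"tx":0,"ty":0,"tz":90,"roll":0,"jaw":1},
    {"tx":0,"ty":0,"tz":120,"roll":0,"jaw":1},
    {"tx":0,"ty":-40,"tz":120,"roll":-0.1,"jaw":1},
    {"tx":0,"ty":-76,"tz":120,"roll":-0.28,"jaw":1},
    {"tx":0,"ty":-76,"tz":120,"roll":-0.46,"jaw":1},
    {"tx":0,"ty":-76,"tz":120,"roll":-0.64,"jaw":1},
    {"tx":0,"ty":-76,"tz":120,"roll":-0.82,"jaw":1},
    {"tx":0,"ty":-76,"tz":120,"roll":-1.0,"jaw":1},
    {"tx":0,"ty":-76,"tz":110,"roll":-1.18,"jaw":1},
    {"tx":0,"ty":-76,"tz":90,"roll":-1.36,"jaw":1},
    {"tx":0,"ty":-76,"tz":70,"roll":-1.5,"jaw":1},
    {"tx":0,"ty":-76,"tz":50,"roll":-1.571,"jaw":1},
    {"tx":0,"ty":-76,"tz":25,"roll":-1.571,"jaw":1},
    {"tx":0,"ty":-76,"tz":20,"roll":-1.571,"jaw":1},
    {"tx":0,"ty":-76,"tz":20,"roll":-1.571,"jaw":1},
  ],
)

```text
t: 8.88
eef_pos: [0.5907, -0.2761, 0.1463]
ee_rot: [-0.0, 0.663, 0.749, 0.0]
contact_force: [0.6, -0.3, -2.6]
opening: 0.0431
gripper_force: 62.4
```

```bash
python3 - <<'E'
from h import *
a=snap('scene')['img'][180:400,130:350]; b=snap('side')['img'][190:410,280:500]
im=np.hstack([cv2.resize(a,(400,400),interpolation=2),cv2.resize(b,(400,400),interpolation=2)])
cv2.imwrite('pics/g2.png',im[:,:,::-1]); x=bot.sense(); print(x['t'],x['eef_pos'],x['ee_rot'],x['contact_force'],x['joint_positions'].round(2),x['opening'])
E
```

```text
8.975 [ 0.59109663 -0.27635988  0.1470511 ] [7.10201771e-04 6.62630861e-01 7.48945803e-01 1.46138042e-04] [ 0.00272824 -0.11928248 -2.65687335] [-0.53  0.59  1.34  0.    1.21 -0.65] 0.04333656174265933
```

View pics/g2.png

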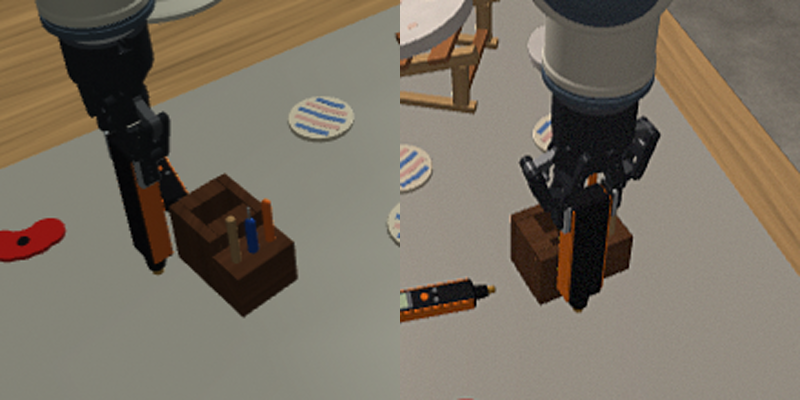

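Emit:
jog_arm(
  deltas=[
    {"tx":-1.2,"ty":10,"tz":0,"roll":0,"jaw":1},
    {"tx":-2.5,"ty":20,"tz":0,"roll":0,"jaw":1},
    {"tx":-3.2,"ty":26,"tz":0,"roll":0,"jaw":1},
    {"tx":-4,"ty":32,"tz":0,"roll":0,"jaw":1},
    {"tx":-4.7,"ty":38,"tz":0,"roll":0,"jaw":1},
  ],
)

```text
t: 9.6
eef_pos: [0.5863, -0.2387, 0.1466]
ee_rot: [0.001, 0.663, 0.749, -0.0]
contact_force: [-1.1, -6.5, -0.1]
opening: 0.043
gripper_force: 62.0
```

Emit:
jog_arm(
  deltas=[
    {"tx":-0.7,"ty":6,"tz":0,"roll":0,"jaw":1},
    {"tx":-1.5,"ty":12,"tz":0,"roll":0,"jaw":1},
    {"tx":-2.1,"ty":17,"tz":0,"roll":0,"jaw":1},
    {"tx":-2.1,"ty":17,"tz":0,"roll":0,"jaw":1},
  ],
)

```text
t: 10.1
eef_pos: [0.584, -0.2214, 0.1462]
ee_rot: [0.001, 0.662, 0.749, -0.0]
contact_force: [-0.3, -5.2, -3.4]
opening: 0.0432
gripper_force: 61.5
```

```bash
python3 - <<'E'
from h import *
a=snap('scene')['img'][180:400,130:350]; b=snap('side')['img'][190:410,280:500]
im=np.hstack([cv2.resize(a,(400,400),interpolation=2),cv2.resize(b,(400,400),interpolation=2)])
cv2.imwrite('pics/g3.png',im[:,:,::-1]); x=bot.sense(); print(x['t'],x['eef_pos'],x['ee_rot'],x['contact_force'],x['opening'])
E
```

```text
10.2 [ 0.58399338 -0.22148552  0.14620044] [ 6.45996145e-04  6.62552582e-01  7.49015056e-01 -3.22766893e-04] [-0.07839297 -4.71079659 -2.16362787] 0.04315297195714559
```

View pics/g3.png

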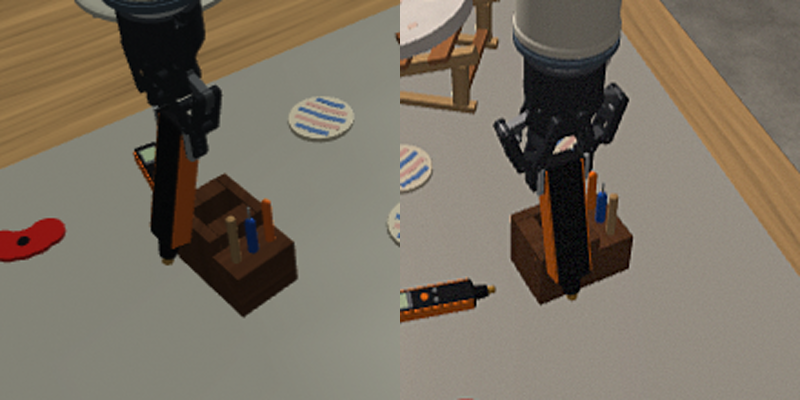

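Emit:
jog_arm(
  deltas=[
    {"tx":1,"ty":-10,"tz":0,"roll":0,"jaw":1},
    {"tx":1,"ty":-12,"tz":50,"roll":0,"jaw":1},
    {"tx":1,"ty":-12,"tz":110,"roll":0,"jaw":1},
    {"tx":0,"ty":0,"tz":165,"roll":0,"jaw":1},
    {"tx":-8,"ty":50,"tz":170,"roll":0.15,"jaw":1},
    {"tx":-16,"ty":105,"tz":170,"roll":0.3,"jaw":1},
    {"tx":-24,"ty":160,"tz":170,"roll":0.45,"jaw":1},
    {"tx":-32,"ty":215,"tz":170,"roll":0.6,"jaw":1},
    {"tx":-40,"ty":270,"tz":170,"roll":0.75,"jaw":1},
    {"tx":-48,"ty":325,"tz":170,"roll":0.85,"jaw":1},
    {"tx":-56,"ty":380,"tz":170,"roll":0.942,"jaw":1},
    {"tx":-64,"ty":435,"tz":165,"roll":0.942,"jaw":1},
    {"tx":-70,"ty":475,"tz":150,"roll":0.942,"jaw":1},
    {"tx":-72,"ty":490,"tz":130,"roll":0.942,"jaw":1},
    {"tx":-72,"ty":490,"tz":130,"roll":0.942,"jaw":1},
  ],
)

```text
t: 12.08
eef_pos: [0.5108, 0.2694, 0.2746]
ee_rot: [-0.001, 0.25, 0.968, -0.001]
contact_force: [0.1, -0.3, -2.6]
opening: 0.0433
gripper_force: 62.7
```

```bash
python3 - <<'E'
from h import *
x=bot.sense(); T=x['eef_pos'];print(x['t'],T,x['ee_rot'],x['contact_force'],x['joint_positions'].round(2))
n=np.array([-.299,.166,.94]); ims=[]
for c in ['scene','side']:
    s=snap(c)
    for d in bot.masks_of(c,'meter')[:3]:
        m=d['mask'].astype(np.uint8); print(c,round(d['confidence'],2),m.sum(),cv2.boundingRect(m))
    for d in bot.spot_in(c,'tip'): print('tip',np.round(d['at'],3),round(d['confidence'],2),proj(s,d['at'])[0].round())
    t=T+[0,0,.022]-.142*n; uv=proj(s,[t,t+.184*n]).round(1); print('pred tip/top',t.round(3),uv.tolist())
    o=(uv[0]-[70,110]).astype(int).clip(0); print('crop origin',o)
    ims.append(cv2.resize(s['img'][o[1]:o[1]+200,o[0]:o[0]+133],(399,600),interpolation=2))
cv2.imwrite('pics/g4.png',np.hstack(ims)[:,:,::-1])
E
```

```text
12.075 [0.51082839 0.26942173 0.27462526] [-1.26510310e-03  2.49932130e-01  9.68262220e-01 -7.76203457e-04] [ 0.10652397 -0.30367006 -2.63360662] [ 0.38  0.37  1.36  0.    1.41 -0.68]
scene 0.85 1624 (401, 90, 25, 84)
scene 0.62 548 (204, 259, 29, 36)
pred tip/top [0.553 0.246 0.163] [[411.0, 172.6], [410.8, 87.9]]
crop origin [341  62]
side 0.74 1035 (267, 342, 66, 27)
side 0.56 889 (264, 100, 27, 71)
side 0.21 1088 (305, 409, 28, 50)
pred tip/top [0.553 0.246 0.163] [[290.5, 169.4], [260.0, 104.3]]
crop origin [220  59]
```

View pics/g4.png

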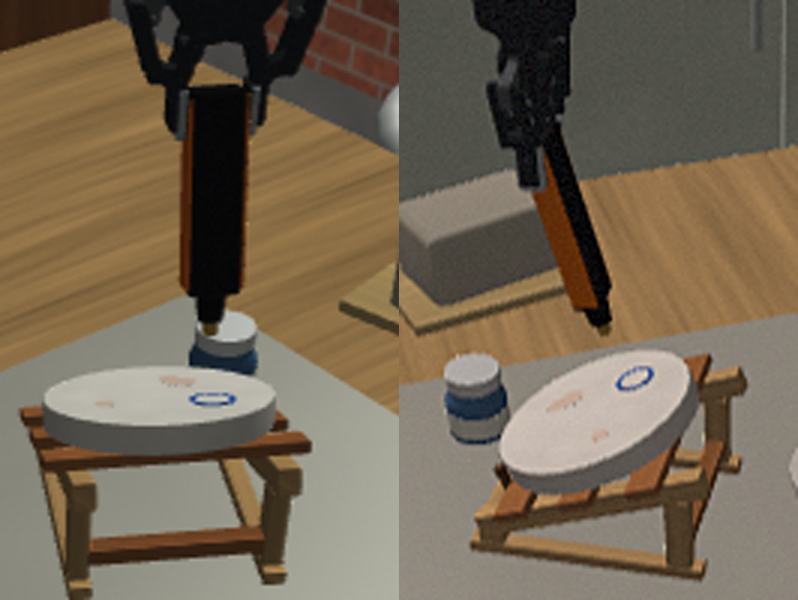

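```bash
cat > mfit.py <<'E'
from h import *
from scipy.optimize import differential_evolution
import itertools,sys
q=bot.sense()['ee_rot']; a=2*np.arctan2(q[2],q[1])-np.pi/2
ey=np.array([np.cos(a),np.sin(a),0]); ex0=np.array([np.sin(a),-np.cos(a),0])  # meter y, horizontal x
th=np.linspace(0,2*np.pi,16,endpoint=False)
circ=lambda r,z:np.c_[r*np.cos(th),r*np.sin(th),0*th+z]
def parts(zt,w=0): return [np.array(list(itertools.product((-13-w,13+w),(-22-w,22+w),(34,zt))),float),np.r_[circ(12+w,34),circ(9.5+w,13)],np.r_[circ(6+w,13),circ(6+w,3),circ(3+w,0)]]
def axes(l,b):
    z=np.array(-np.sin(l)*ex0+np.cos(l)*np.array([0,0,1]))*np.cos(b)+np.sin(b)*ey
    y=ey-z*(ey@z); y/=np.linalg.norm(y); return np.c_[np.cross(y,z),y,z]
def render(s,p,U=4,zt=110,w=0):
    A=axes(p[3],p[4]); m=np.zeros((480*U,640*U),np.uint8)
    for P in parts(zt,w): cv2.fillConvexPoly(m,cv2.convexHull(np.round((proj(s,P/1e3@A.T+p[:3])+.5)*U).astype(np.int32)),1)
    return m
if __name__=='__main__':
    T=bot.sense()['eef_pos']; A=axes(np.radians(20),0); t0=T+[0,0,.022]-.142*A[:,2]; p0=np.r_[t0,np.radians(20),0]
    print('n',A[:,2].round(3),'t0',t0.round(4)); V=[];W=[]
    for c in ['scene','side']:
        s=snap(c); h=cv2.cvtColor(s['img'],cv2.COLOR_RGB2HSV)
        fg=((h[...,2]<60)|((h[...,1]>185)&(h[...,2]>90))).astype(np.uint8)
        roi=cv2.dilate(render(s,p0,1,100),np.ones((11,11)))
        roi[:int(proj(s,t0+.105*A[:,2])[0][1])]=0
        up=lambda m,i:cv2.resize(m,None,fx=4,fy=4,interpolation=i)
        V.append((s,up(fg*255,1)>127,up(roi,0)>0))
        ms=[d['mask'] for d in bot.masks_of(c,'meter') if (d['mask']&(roi>0)).sum()>200]
        if ms: W.append((s,up(ms[0].astype(np.uint8)*255,1)>127,up(roi,0)>0))
        print(c,(fg*roi).sum(),[m[roi>0].sum() for m in ms])
        br=cv2.inRange(h,(15,90,60),(30,255,255))
    cost=lambda p,vs:sum(((render(s,p,zt=125)>0)!=fg)[roi].sum()/fg[roi].sum() for s,fg,roi in vs)
    bd=[(v-.012,v+.012) for v in t0]+[(.15,.55),(-.08,.08)]
    for vs in (V,W):
        if len(vs)<2: continue
        r=differential_evolution(cost,bd,args=(vs,),seed=2,maxiter=25,popsize=8)
        print('tip',r.x[:3].round(4),'lean,side deg',np.degrees(r.x[3:]).round(1),'cost',round(r.fun,3),'z',axes(*r.x[3:])[:,2].round(3),'tip-TCP',(r.x[:3]-T).round(4))
E
time python3 mfit.py
```

```text
n [-0.299  0.166  0.94 ] t0 [0.5548 0.2447 0.1653]
scene 737 [np.int64(912)]
side 476 [np.int64(507)]
tip [0.5456 0.2521 0.1663] lean,side deg [10.8 -0.1] cost 0.431 z [-0.164  0.09   0.982] tip-TCP [ 0.0333 -0.0162 -0.1104]
tip [0.5467 0.2524 0.1634] lean,side deg [11.6 -1.2] cost 0.192 z [-0.185  0.079  0.979] tip-TCP [ 0.0344 -0.016  -0.1134]
real	0m46.341s
user	0m43.509s
sys	0m0.300s
```

```bash
cat > slope.py <<'E'
from mfit import *
T=bot.sense()['eef_pos']; print(bot.sense()['t'],T)
S={c:snap(c) for c in ['scene','side']}
for l in (8,12,16,20,24):
    A=axes(np.radians(l),0); t=T+[0,0,.022]-.142*A[:,2]; out=[]
    for c,s in S.items():
        for sx,sy in ((-13,-22),(13,-22),(13,22)):
            P=np.array([[sx,sy,40],[sx,sy,110]])/1e3@A.T+t; u=proj(s,P); d=u[0]-u[1]; out.append(round(float(d[0]/d[1]),3))
    print(l,out,[proj(s,t)[0].round(1).tolist() for s in S.values()])
# orange strip and black edges per row, side view: strongest gradients
s=S['side']; hsv=cv2.cvtColor(s['img'],cv2.COLOR_RGB2HSV)
m=bot.masks_of('side','meter'); m=[d['mask'] for d in m if d['mask'][130:165,260:300].sum()>100][0]
rows=np.arange(122,156); L=[np.flatnonzero(m[r]).min() for r in rows]; R=[np.flatnonzero(m[r]).max() for r in rows]
print('mask slopes L,R',np.polyfit(rows,L,1)[0].round(3),np.polyfit(rows,R,1)[0].round(3))
o=cv2.inRange(hsv,(4,170,70),(16,255,255))[:, :]>0
LO=[(r,np.flatnonzero(o[r,262:300]).min()+262,np.flatnonzero(o[r,262:300]).max()+262) for r in rows if o[r,262:300].sum()>1]
LO=np.array(LO); print(len(LO),'orange slopes',np.polyfit(LO[:,0],LO[:,1],1)[0].round(3),np.polyfit(LO[:,0],LO[:,2],1)[0].round(3)); print(LO[::3].tolist())
b=hsv[...,2]<40
LB=np.array([(r,np.flatnonzero(b[r,262:305]).max()+262) for r in rows if b[r,262:305].any()]); print('black R slope',np.polyfit(LB[:,0],LB[:,1],1)[0].round(3),LB[::4].tolist())
E
python3 slope.py
```

```text
12.575 [0.51192027 0.26863351 0.2762489 ]
8 [-0.038, -0.041, -0.061, 0.259, 0.244, 0.234] [[408.0, 168.2], [280.4, 170.2]]
12 [-0.022, -0.024, -0.042, 0.331, 0.317, 0.306] [[409.0, 169.8], [284.0, 170.0]]
16 [-0.006, -0.008, -0.023, 0.405, 0.391, 0.38] [[410.0, 171.2], [287.5, 169.6]]
20 [0.009, 0.007, -0.005, 0.481, 0.467, 0.455] [[411.1, 172.3], [291.0, 168.9]]
24 [0.024, 0.023, 0.013, 0.559, 0.546, 0.534] [[412.2, 173.0], [294.3, 168.0]]
mask slopes L,R 0.316 0.336
34 orange slopes 0.312 0.347
[[122, 269, 272], [125, 265, 273], [128, 266, 274], [131, 267, 275], [134, 268, 276], [137, 269, 277], [140, 270, 278], [143, 271, 279], [146, 273, 280], [149, 273, 281], [152, 274, 282], [155, 275, 283]]
black R slope 0.323 [[122, 279], [126, 280], [130, 281], [134, 283], [138, 284], [142, 285], [146, 287], [150, 288], [154, 289]]
```

Emit:
jog_arm(
  deltas=[
    {"tx":0,"ty":0,"tz":30,"roll":0,"jaw":1},
    {"tx":8,"ty":-50,"tz":40,"roll":0,"jaw":1},
    {"tx":16,"ty":-105,"tz":40,"roll":-0.15,"jaw":1},
    {"tx":24,"ty":-160,"tz":40,"roll":-0.3,"jaw":1},
    {"tx":32,"ty":-215,"tz":40,"roll":-0.45,"jaw":1},
    {"tx":40,"ty":-270,"tz":40,"roll":-0.6,"jaw":1},
    {"tx":48,"ty":-325,"tz":40,"roll":-0.75,"jaw":1},
    {"tx":56,"ty":-380,"tz":40,"roll":-0.9,"jaw":1},
    {"tx":64,"ty":-435,"tz":40,"roll":-0.942,"jaw":1},
    {"tx":72,"ty":-485,"tz":40,"roll":-0.942,"jaw":1},
    {"tx":74,"ty":-507,"tz":30,"roll":-0.942,"jaw":1},
    {"tx":74,"ty":-507,"tz":-30,"roll":-0.942,"jaw":1},
    {"tx":74,"ty":-507,"tz":-80,"roll":-0.942,"jaw":1},
    {"tx":74,"ty":-507,"tz":-110,"roll":-0.942,"jaw":1},
    {"tx":74,"ty":-507,"tz":-122,"roll":-0.942,"jaw":1},
    {"tx":74,"ty":-507,"tz":-122,"roll":-0.942,"jaw":1},
  ],
)

```text
t: 14.72
eef_pos: [0.5858, -0.2378, 0.154]
ee_rot: [-0.0, 0.663, 0.749, -0.0]
contact_force: [0.5, -0.0, -2.3]
opening: 0.0435
gripper_force: 62.9
```

```bash
cat > lean.py <<'E'
from mfit import *
T=bot.sense()['eef_pos']; print(bot.sense()['t'],T,bot.sense()['contact_force'])
s=snap('scene'); hsv=cv2.cvtColor(s['img'],cv2.COLOR_RGB2HSV)
for l in (8,12,16,20,24):
    A=axes(np.radians(l),0); t=T+[0,0,.022]-.142*A[:,2]; out=[]
    for sx,sy in ((13,22),(-13,22),(13,-22),(-13,-22)):
        u=proj(s,np.array([[sx,sy,50],[sx,sy,110]])/1e3@A.T+t); d=u[0]-u[1]; out.append(round(float(d[0]/d[1]),3))
    print(l,out,u.round(0).tolist())
ms=[d['mask'] for d in bot.masks_of('scene','meter')]
A=axes(np.radians(15),0);t=T+[0,0,.022]-.142*A[:,2];pc=proj(s,t+.08*A[:,2])[0]
r0,r1=[int(proj(s,t+z*A[:,2])[0][1]) for z in (.11,.05)]; rows=np.arange(r0,r1)
c0=int(pc[0])-22; o=cv2.inRange(hsv,(4,150,50),(18,255,255))>0; o=o[:,c0:c0+44]
D=np.array([(r,np.flatnonzero(o[r]).min()+c0,np.flatnonzero(o[r]).max()+c0) for r in rows if o[r].sum()>1])
print('orange rows',len(D),np.polyfit(D[:,0],D[:,1],1)[0].round(3),np.polyfit(D[:,0],D[:,2],1)[0].round(3),D[::6].tolist())
for m in ms:
    if m[int(pc[1]),int(pc[0])]:
        E=np.array([(r,np.flatnonzero(m[r]).min(),np.flatnonzero(m[r]).max()) for r in rows if m[r].any()])
        print('mask',np.polyfit(E[:,0],E[:,1],1)[0].round(3),np.polyfit(E[:,0],E[:,2],1)[0].round(3),E[::6].tolist())
E
python3 lean.py
```

```text
14.725 [ 0.5858068  -0.23778255  0.15396576] [ 0.50115323 -0.01406451 -2.26310669]
8 [0.035, 0.018, 0.053, 0.036] [[223.0, 292.0], [222.0, 267.0]]
12 [-0.039, -0.054, -0.023, -0.037] [[220.0, 293.0], [221.0, 268.0]]
16 [-0.11, -0.122, -0.094, -0.107] [[217.0, 295.0], [220.0, 269.0]]
20 [-0.177, -0.188, -0.163, -0.174] [[214.0, 296.0], [219.0, 269.0]]
24 [-0.243, -0.252, -0.229, -0.239] [[212.0, 297.0], [218.0, 270.0]]
orange rows 26 -0.069 0.297 [[276, 220, 229], [282, 219, 230], [288, 219, 240], [294, 218, 235], [300, 218, 238]]
mask -0.047 -0.066 [[276, 207, 229], [282, 206, 229], [288, 206, 229], [294, 206, 228], [300, 205, 228]]
```

Emit:
jog_arm(
  deltas=[
    {"tx":-1.2,"ty":10,"tz":0,"roll":0,"jaw":1},
    {"tx":-2,"ty":16,"tz":0,"roll":0,"jaw":1},
    {"tx":-2.7,"ty":22,"tz":0,"roll":0,"jaw":1},
    {"tx":-3.3,"ty":27,"tz":0,"roll":0,"jaw":1},
    {"tx":-4,"ty":32,"tz":0,"roll":0,"jaw":1},
    {"tx":-4,"ty":32,"tz":0,"roll":0,"jaw":1},
  ],
)

```text
t: 15.58
eef_pos: [0.5821, -0.2062, 0.1544]
ee_rot: [0.001, 0.663, 0.749, -0.0]
contact_force: [0.7, -3.5, -1.3]
opening: 0.0432
gripper_force: 62.8
```

```bash
python3 lean.py
```

```text
15.575 [ 0.58210103 -0.20615914  0.15440104] [ 0.74421352 -3.4590205  -1.26423739]
8 [0.015, -0.001, 0.033, 0.017] [[237.0, 284.0], [236.0, 259.0]]
12 [-0.057, -0.071, -0.04, -0.054] [[234.0, 285.0], [235.0, 260.0]]
16 [-0.125, -0.137, -0.109, -0.121] [[231.0, 287.0], [234.0, 261.0]]
20 [-0.19, -0.2, -0.175, -0.186] [[228.0, 288.0], [233.0, 261.0]]
24 [-0.253, -0.262, -0.24, -0.249] [[226.0, 289.0], [232.0, 262.0]]
orange rows 27 0.103 0.077 [[267, 218, 242], [273, 215, 240], [279, 212, 255], [285, 215, 250], [291, 228, 240]]
mask -0.14 -0.173 [[267, 218, 242], [273, 217, 241], [279, 216, 240], [285, 215, 239], [291, 214, 238]]
```

Emit:
jog_arm(
  deltas=[
    {"tx":-0.4,"ty":3,"tz":0,"roll":0,"jaw":1},
    {"tx":-0.7,"ty":6,"tz":0,"roll":0,"jaw":1},
    {"tx":-0.7,"ty":6,"tz":0,"roll":0,"jaw":1},
  ],
)

```text
t: 16.05
eef_pos: [0.5812, -0.2004, 0.1541]
ee_rot: [0.0, 0.663, 0.749, -0.0]
contact_force: [0.3, -5.2, -2.0]
opening: 0.0428
gripper_force: 62.7
```

```bash
python3 lean.py | sed -n '1p;5,20p'
```

```text
16.05 [ 0.58122725 -0.2004038   0.15406943] [ 0.25150522 -5.19599637 -1.97350003]
20 [-0.192, -0.203, -0.177, -0.188] [[231.0, 286.0], [236.0, 260.0]]
24 [-0.255, -0.264, -0.242, -0.251] [[228.0, 287.0], [235.0, 261.0]]
orange rows 26 -0.281 0.237 [[266, 235, 243], [272, 215, 242], [278, 232, 255], [284, 214, 257], [290, 229, 242]]
mask -0.231 -0.227 [[266, 220, 244], [272, 219, 242], [278, 217, 241], [284, 216, 240], [290, 215, 238]]
```

Emit:
jog_arm(
  deltas=[
    {"tx":1,"ty":-12,"tz":0,"roll":0,"jaw":1},
    {"tx":1,"ty":-16,"tz":45,"roll":0,"jaw":1},
    {"tx":1,"ty":-16,"tz":105,"roll":0,"jaw":1},
    {"tx":0,"ty":0,"tz":160,"roll":0,"jaw":1},
    {"tx":-8,"ty":50,"tz":165,"roll":0.15,"jaw":1},
    {"tx":-16,"ty":105,"tz":165,"roll":0.3,"jaw":1},
    {"tx":-24,"ty":160,"tz":165,"roll":0.45,"jaw":1},
    {"tx":-32,"ty":215,"tz":165,"roll":0.6,"jaw":1},
    {"tx":-40,"ty":270,"tz":165,"roll":0.75,"jaw":1},
    {"tx":-48,"ty":325,"tz":165,"roll":0.85,"jaw":1},
    {"tx":-56,"ty":380,"tz":165,"roll":0.942,"jaw":1},
    {"tx":-64,"ty":425,"tz":160,"roll":0.942,"jaw":1},
    {"tx":-68,"ty":460,"tz":145,"roll":0.942,"jaw":1},
    {"tx":-69,"ty":469,"tz":122,"roll":0.942,"jaw":1},
    {"tx":-69,"ty":469,"tz":122,"roll":0.942,"jaw":1},
    {"tx":-69,"ty":469,"tz":122,"roll":0.942,"jaw":1},
  ],
)

```text
t: 18.15
eef_pos: [0.5125, 0.2683, 0.2767]
ee_rot: [0.0, 0.251, 0.968, 0.0]
contact_force: [-0.7, -0.5, -2.1]
opening: 0.043
gripper_force: 62.7
```

```bash
cat > brass.py <<'E'
from mfit import *
x=bot.sense();T=x['eef_pos'];A=axes(np.radians(20),0);t=T+[0,0,.022]-.142*A[:,2];obs=[]
print(x['t'],T.round(4),x['contact_force'])
for c in ['scene','side']:
    s=snap(c);h=cv2.cvtColor(s['img'],cv2.COLOR_RGB2HSV);u=proj(s,t)[0].astype(int)
    o=u-[14,14];cr=s['img'][o[1]:o[1]+28,o[0]:o[0]+28]
    cv2.imwrite(f'pics/br_{c}.png',cv2.resize(cr,None,fx=14,fy=14,interpolation=2)[:,:,::-1])
    print(c,'crop origin',o,'pred',proj(s,t)[0].round(1)); 
cv2.imwrite('pics/br.png',np.hstack([cv2.imread(f'pics/br_{c}.png') for c in ['scene','side']]))
E
sed -i 's/^rows=np.arange(122,156)/rows=np.arange(122,156)/' slope.py; python3 slope.py; python3 brass.py; python3 mfit.py
```

```text
18.15 [0.51253545 0.26832695 0.27671271]
8 [-0.038, -0.041, -0.061, 0.258, 0.244, 0.234] [[408.1, 168.2], [280.6, 170.1]]
12 [-0.022, -0.024, -0.042, 0.331, 0.316, 0.306] [[409.1, 169.8], [284.2, 169.9]]
16 [-0.006, -0.008, -0.023, 0.404, 0.39, 0.379] [[410.1, 171.2], [287.7, 169.5]]
20 [0.009, 0.007, -0.005, 0.48, 0.466, 0.455] [[411.2, 172.2], [291.2, 168.8]]
24 [0.024, 0.023, 0.013, 0.559, 0.545, 0.533] [[412.3, 173.0], [294.6, 167.9]]
mask slopes L,R 0.45 0.441
34 orange slopes 0.479 0.447
[[122, 269, 274], [125, 268, 276], [128, 269, 277], [131, 271, 279], [134, 272, 280], [137, 273, 281], [140, 275, 283], [143, 277, 284], [146, 278, 286], [149, 280, 287], [152, 281, 289], [155, 282, 290]]
black R slope 0.455 [[122, 282], [126, 284], [130, 286], [134, 288], [138, 290], [142, 292], [146, 294], [150, 296], [154, 296]]
18.3 [0.5127 0.2684 0.2769] [ 0.19641311 -0.16658672 -2.44195255]
scene crop origin [397 158] pred [411.3 172.2]
side crop origin [277 154] pred [291.3 168.7]
n [-0.299  0.166  0.94 ] t0 [0.5549 0.2449 0.1652]
scene 804 [np.int64(908)]
side 492 [np.int64(494)]
tip [0.5661 0.2403 0.1729] lean,side deg [19.6  0.1] cost 0.383 z [-0.292  0.165  0.942] tip-TCP [ 0.0536 -0.0282 -0.1037]
tip [0.5661 0.2412 0.1721] lean,side deg [17.6 -1.5] cost 0.236 z [-0.276  0.124  0.953] tip-TCP [ 0.0536 -0.0273 -0.1045]
```

View pics/br.png

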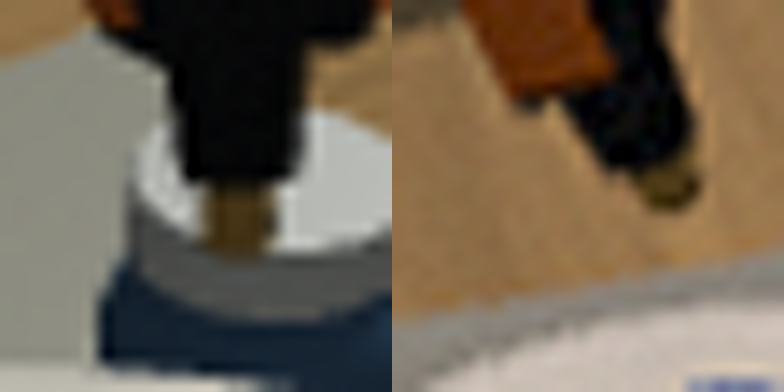

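```bash
python3 - <<'E'
from h import *
a=snap('scene');b=snap('side'); n=np.array([-.299,.166,.94]); x=bot.sense()
for tp in ((413.5,175.2),(296.9,168.0)),((413.5,174.7),(296.5,167.5)):
    t=tri([(a,tp[0]),(b,tp[1])]);print('tip',t.round(4),'res',(proj(a,t)[0]-tp[0]).round(1),(proj(b,t)[0]-tp[1]).round(1))
p=[ringpx(a,(411,195),14)[0],ringpx(b,(298,185),13)[0]]; r=tri([(a,p[0]),(b,p[1])]); print(p,'ring2',r.round(4),'res',(proj(a,r)[0]-p[0]).round(1))
R=np.array([.569,.2367,.1167])
for ring in (r,R): d=ring-t; print('height along n',(d@-n).round(4),'lateral',(d-n*(d@n)).round(4),'d',d.round(4))
print(x['t'],x['eef_pos'],x['contact_force'])
E
```

```text
tip [0.5689 0.239  0.1675] res [ 0.1 -0.3] [0.1 0.2]
tip [0.5682 0.2397 0.1684] res [ 0.2 -0.4] [0.1 0.3]
[array([411. , 194.5]), array([298.01821899, 184.9249115 ])] ring2 [0.5687 0.2375 0.1162] res [ 0.1 -0.4]
height along n 0.0496 lateral [-0.0143  0.006  -0.0056] d [ 0.0005 -0.0022 -0.0522]
height along n 0.0494 lateral [-0.014   0.0052 -0.0053] d [ 0.0008 -0.003  -0.0517]
18.7 [0.51209107 0.26888621 0.27603406] [ 0.24446205 -0.29582356 -2.90726705]
```

Emit:
jog_arm(
  deltas=[
    {"tx":-14,"ty":5.6,"tz":-5.5,"roll":0,"jaw":1},
    {"tx":-10,"ty":3.4,"tz":-18,"roll":0,"jaw":1},
    {"tx":-5,"ty":0.6,"tz":-34,"roll":0,"jaw":1},
    {"tx":-2.2,"ty":-1,"tz":-43,"roll":0,"jaw":1},
    {"tx":-2.2,"ty":-1,"tz":-43,"roll":0,"jaw":1},
    {"tx":-2.2,"ty":-1,"tz":-43,"roll":0,"jaw":1},
  ],
)

```text
t: 19.45
eef_pos: [0.5101, 0.2679, 0.2332]
ee_rot: [0.0, 0.251, 0.968, 0.0]
contact_force: [0.1, -0.2, -2.9]
opening: 0.0434
gripper_force: 62.9
```

```bash
python3 - <<'E'
from h import *
ims=[]; x=bot.sense(); print(x['t'],x['eef_pos'],x['contact_force'],x['torque'])
for c,p in (('scene',(411,188)),('side',(296,180))):
    s=snap(c); o=np.array(p)-20; print(c,o); ims.append(cv2.resize(s['img'][o[1]:o[1]+40,o[0]:o[0]+40],None,fx=10,fy=10,interpolation=2))
cv2.imwrite('pics/near.png',np.hstack(ims)[:,:,::-1])
E
```

```text
19.45 [0.51012347 0.2679433  0.23317903] [ 0.08116115 -0.16877031 -2.91365513] [0.04817303 0.0040807  0.01520807]
scene [391 168]
side [276 160]
```

View pics/near.png

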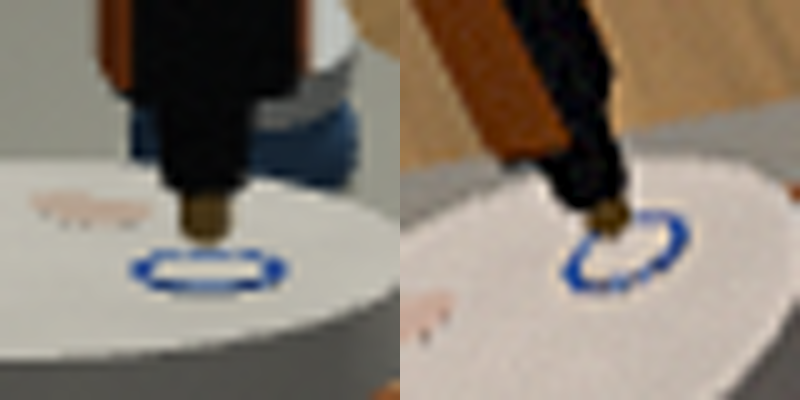

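Emit:
jog_arm(
  deltas=[
    {"tx":0.6,"ty":-0.3,"tz":-1.9,"roll":0,"jaw":1},
    {"tx":1.2,"ty":-0.7,"tz":-3.8,"roll":0,"jaw":1},
    {"tx":1.8,"ty":-1.0,"tz":-5.6,"roll":0,"jaw":1},
    {"tx":2.1,"ty":-1.2,"tz":-6.6,"roll":0,"jaw":1},
    {"tx":2.1,"ty":-1.2,"tz":-6.6,"roll":0,"jaw":1},
  ],
)

```text
t: 20.18
eef_pos: [0.512, 0.2667, 0.2263]
ee_rot: [-0.0, 0.251, 0.968, -0.0]
contact_force: [-0.5, 0.2, -1.6]
opening: 0.043
gripper_force: 62.9
```

```bash
cat > f.py <<'E'
from h import *
F=[];P=[]
for i in range(8):
    bot.snapshot('side'); x=bot.sense(); F.append(x['contact_force']); P.append(x['eef_pos'])
F=np.array(F); n=np.array([-.299,.166,.94]); print(x['t'],np.mean(P,0).round(4),'F',F.mean(0).round(2),'sd',F.std(0).round(2),'along n',(F.mean(0)@n).round(2),x['opening'])
E
python3 f.py
```

```text
20.575 [0.512  0.2667 0.2264] F [-0.5  -0.25 -2.18] sd [0.48 0.38 0.4 ] along n -1.94 0.042975407599668766
```

Emit:
jog_arm(
  deltas=[
    {"tx":0.6,"ty":-0.3,"tz":-1.9,"roll":0,"jaw":1},
    {"tx":0.6,"ty":-0.3,"tz":-1.9,"roll":0,"jaw":1},
  ],
)

```text
t: 20.82
eef_pos: [0.5126, 0.2664, 0.2244]
ee_rot: [-0.0, 0.251, 0.968, -0.0]
contact_force: [-0.1, 0.9, -0.5]
opening: 0.0427
gripper_force: 63.1
```

```bash
python3 f.py
```

```text
21.225 [0.5126 0.2664 0.2245] F [-1.11  0.14 -0.5 ] sd [0.35 0.65 0.42] along n -0.11 0.04304649715183772
```

Emit:
jog_arm(
  deltas=[
    {"tx":0.5,"ty":-0.3,"tz":-1.7,"roll":0,"jaw":1},
    {"tx":0.5,"ty":-0.3,"tz":-1.7,"roll":0,"jaw":1},
  ],
)

```text
t: 21.48
eef_pos: [0.5131, 0.2661, 0.2227]
ee_rot: [-0.0, 0.251, 0.968, 0.0]
contact_force: [-1.1, -0.7, 0.5]
opening: 0.043
gripper_force: 63.2
```

```bash
python3 f.py; python3 slope.py | tail -4; python3 - <<'E'
from h import *
a=snap('scene');b=snap('side');w=snap('wrist')
for c in ('scene','side'):
  for d in bot.spot_in(c,'tip')+bot.spot_in(c,'sensor'): print(c,np.round(d['at'],4),round(d['confidence'],2))
p=[ringpx(a,(411,195),14)[0],ringpx(b,(298,185),13)[0]];print(p,tri([(a,p[0]),(b,p[1])]).round(4))
for c,s,o in (('scene',a,(391,168)),('side',b,(276,160))):
    h=cv2.cvtColor(s['img'][o[1]:o[1]+40,o[0]:o[0]+40],cv2.COLOR_RGB2HSV); m=cv2.inRange(h,(12,110,40),(32,255,160)); m[:15]=0
    k,l,st,ce=cv2.connectedComponentsWithStats(m)
    print(c,[(st[i].tolist(),(ce[i]+o).round(1).tolist()) for i in range(1,k) if st[i][4]>5])
    print('nose black lowest row',np.flatnonzero((h[...,2]<40).any(1)).max()+o[1])
E
```

```text
21.875 [0.5131 0.2661 0.2228] F [-0.81  0.06  0.16] sd [0.31 0.56 0.59] along n 0.4 0.04301180094610991
mask slopes L,R 0.026 0.518
21 orange slopes 0.086 0.493
[[134, 271, 272], [138, 272, 274], [141, 272, 275], [144, 269, 277], [147, 270, 278], [150, 272, 280], [153, 274, 281]]
black R slope 0.484 [[122, 275], [126, 276], [130, 278], [134, 280], [138, 282], [142, 284], [146, 286], [150, 288], [154, 290]]
side [0.5252 0.185  0.1089] 0.33
[array([411. , 194.5]), array([297.97305298, 184.9750061 ])] [0.5686 0.2376 0.1161]
scene [([18, 24, 4, 3, 11], [410.6, 192.9])]
nose black lowest row 191
side [([0, 15, 6, 2, 7], [278.1, 175.1]), ([9, 15, 10, 4, 30], [289.5, 176.3])]
nose black lowest row 184
```

```bash
sed -i 's/np.arange(122,156)/np.arange(144,174)/' slope.py; python3 slope.py; python3 f.py
```

```text
22.375 [0.5130887  0.26611719 0.22278435]
8 [-0.036, -0.039, -0.06, 0.262, 0.247, 0.237] [[405.8, 188.2], [282.6, 187.8]]
12 [-0.02, -0.023, -0.04, 0.336, 0.322, 0.311] [[406.7, 189.9], [286.1, 187.6]]
16 [-0.005, -0.007, -0.022, 0.412, 0.398, 0.387] [[407.7, 191.3], [289.5, 187.2]]
20 [0.011, 0.009, -0.003, 0.49, 0.476, 0.464] [[408.8, 192.5], [292.9, 186.7]]
24 [0.026, 0.024, 0.014, 0.57, 0.557, 0.544] [[409.8, 193.5], [296.2, 185.8]]
mask slopes L,R 0.508 0.412
30 orange slopes 0.522 0.524
[[144, 269, 277], [147, 271, 278], [150, 272, 280], [153, 274, 281], [156, 275, 283], [159, 276, 285], [162, 278, 286], [165, 280, 288], [168, 281, 289], [171, 283, 291]]
black R slope 0.478 [[144, 285], [148, 287], [152, 289], [156, 291], [160, 293], [164, 295], [168, 297], [172, 297]]
22.925 [0.5131 0.2661 0.2228] F [-0.9  -0.03  0.17] sd [0.6  0.59 0.62] along n 0.42 0.043566410820349115
```

```bash
python3 -c "
from station import bot
print(bot.job_done())"
```

```text
the job is handed in; nothing more can be done
None
```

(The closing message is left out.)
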